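# Turn a turned blank over on the chute bar

## Task

The oblong wooden blank with the round recess in its upper face must be turned over for work on its other face. Pick it up and, with the recess still up, let it drop level across the steel bar of the chute, about two thirds of its length on the uphill side of the bar, so that it tips off, turns over and comes to rest in the chute with the recess down. Once it is let go, leave the turning to the bar and the ramp.

Things in the scene. Friction and masses are not known exactly. Their poses are not given: they have to be found in the camera images.
- blank: Oblong brown wood blank 70 x 50 x 12 mm, about 30 g, flat on the bench, round recess (34 mm wide, 4 deep, darker floor) amid its upper face. Origin at the block's centre (6 mm up at the start); x along the length, y across the 50 mm width (grip here), z out of the recessed face. Lookalikes near it: same size without recess; round, 64 mm, with recess; smaller, thicker square (46 x 46 x 24) with recess.
- bar: Level round steel bar 10 mm thick, 140 long, across the chute; nothing rises above it. Origin on its top at mid-length, 190 mm above the bench; y along the bar, x level to the downhill side, z up. The blank turns over if let go level, length square to the bar (within 8 deg), underside 5 to 30 mm above the bar's top, its centre about 15 mm (5 to 25) to the uphill side (-x).
- chute: Turn-over chute fixed to the bench: grey ramp between dark side walls (100 mm apart, 20 high), falling 25 deg towards +x (roughly away from the robot), a wall at each end. Origin on the bench below the bar's middle, axes as the bar's. Ramp surface 60 mm above the bench under the bar, 100 at its upper end (x -85; wall top 125), 13 at its lower end (x +100; wall top 42).
Not all that is in view belongs to the job. What is shaped like the blank but purple or turquoise is not meant.

How it is judged:
By the outcome, as a careful person would: the job done as asked, in the order asked, and still so for the second after the job is handed in, with the robot touching nothing.
It also fails if it takes over 48 s, if anything falls off the work surface, if the arm or the gripper's body presses on something with over 40 N, if the wrist force passes 120 N, or if a joint passes its speed limit or range.

## Robot

A 6-joint arm with a two-finger parallel gripper is mounted at the origin on the work surface. World frame = base frame: x ahead of the robot, y to its left, z up, the work surface at z = 0. Lengths are in m, angles in rad, forces in N, time in s.
With the tool pointing down it reaches from about 0.3 to 0.85 m from the base axis. Payload 4.2 kg.
Tool frame: the origin (TCP) lies midway between the tips of the shut fingers; the grasp point (between the pads) lies 19 mm behind it; y points along the fingers, x is the direction in which the jaws open and shut, and the axes are right-handed (so a half turn about y gives the same grasp; the last joint's range is limited). The gripper opens to 91 mm and grips with 3 to 60 N. Pads are 32 mm wide; open, the fingers measure 118 mm over their backs; the gripper's body (76 mm by 178 mm) begins 60 mm behind the grasp point.
Start: joints at [-1.24, 0.32, 1.565, -0, 1.257, -0.02], TCP at [0.198, -0.54, 0.177] pointing down, gripper open.
Joint ranges: [-3.11, 3.11], [-0.84, 2.01], [0.21, 2.61], [-1.34, 4.49], [0.05, 2.63], [-2.56, 2.56]. Speed limits (rad/s): [2.57, 2.57, 3.14, 3.14, 3.14, 3.14].

## Interface

Orientations are given as a 3x3 rotation matrix whose columns are the frame's x, y, z axes.
In Python, from rig import * gives the robot as it stands.
- The arm moves only by the tool drive_tool, never from a script. Its argument "plan" is a list that holds one entry, the list of rows, each a list of 7 numbers: the closure, from 0 (fully open) to 1 (shut), then the shift along the tool's x, y, z scaled (see below), then the turn, a rotation vector about the tool's x, y, z scaled (see below). A call has 1 to 8 rows; each row is the pose to reach, as a shift and turn from the pose commanded when the call began, along the tool's axes at that moment, turning the shorter way round; what a row does not reach only later rows make up. The controller multiplies each number of a shift by 1000 mm and each number of a turn by 180 degrees. A row lasts 1/8 s, in which the tool goes at most 62.5 mm and 10.7 degrees, less where a joint would pass 70% of its speed; a pose out of reach is approached as far as the arm can. A call with a number of a shift or a turn outside -1 to 1 is refused whole. A call with a gripper value outside its range is refused whole. The fingers move at their own pace and stop on an object; "newtons" is the grip in N (left out, the last holds). Time passes only in rows, so rows that repeat a pose let the fingers close. It gives the time, the measured TCP pose, the force and the opening at its end, in the units of the state.
- read_state(): the state, without advancing time (a new reading comes with each control period).
- camera(name): name is "scene" or "top"; returns (picture, depth): 480x640x3 uint8, red, green, blue; 480x640 float32, m along the optical axis (not along the pixel's ray), 0 where there is no reading.
- get_calibration(name): a dict with "fx", "fy", "cx", "cy" (pixels), "origin" and "rotation" of the camera in the world. Camera axes: x right, y up, looking along -z (the intrinsics and any distortion apply to the point x, -y, -z); pixel columns grow to the right and rows downward; lengths in m; the calibration is good to about 2 mm. A picture is of the moment at which its call begins. get_calibration takes no time and is no camera call.
- hand_in(): hands the job in, once; it reports no verdict.
The state is a dict: "t": time; "q": joint angles; "qvel": joint speeds; "effort": joint torques, N m; "tcp_pos": TCP position; "ee_rot": TCP orientation; "force": force on the tool from outside, world axes, zero at the start; "ft_torque": the same for the moment, N m; "opening": finger opening in m.
Only numpy, scipy, OpenCV 4.12 (cv2) and the standard library are available. Lean on these libraries where they do the work, as an engineer would, in place of code of your own. Each camera call takes 0.05 s, during which the arm holds its last target.

## Working session

There is one attempt and no reset: what is moved stays moved. The work goes in short steps, Python scripts to look and compute and a tool call to move; the robot and the scene stay as the last step left them, time stands still between calls to the robot, and variables do not carry over. Pictures are saved under pics/ and viewed, and the job is handed in when it is done.

Besides the shell and the picture viewer there is one more tool, called in YAML: its name, and indented under it one key for each argument. drive_tool: Moves the arm, as the interface text tells. Shifts and turns lie within -1 to 1; 1 stands for 1000 mm of shift or 180 degrees of turn. Its arguments: {"type":"object","properties":{"plan":{"type":"array"},"newtons":{"type":"number"}},"required":["plan"]}

```bash
mkdir -p pics; ls
python3 - <<'E'
from rig import *
import cv2,numpy as np
for n in ("scene","top"):
    p,d=camera(n); np.savez(f"/tmp/{n}0.npz",p=p,d=d)
    cv2.imwrite(f"pics/{n}0.png",p[:,:,::-1])
    c=get_calibration(n); print(n,c)
s=read_state(); print(s)
E
```

```text
pics
scene {'fx': 528.0211129627314, 'fy': 528.0211129627314, 'cx': 319.62535644333315, 'cy': 237.7729409817931, 'origin': array([ 1.05211132, -0.05199732,  0.62503797]), 'rotation': array([[ 2.10620579e-01, -6.74604688e-01,  7.07493807e-01],
       [ 9.77567842e-01,  1.45562704e-01, -1.52225533e-01],
       [-2.92653794e-04,  7.23685024e-01,  6.90130351e-01]])}
top {'fx': 487.98313410331934, 'fy': 487.98313410331934, 'cx': 326.5327350216567, 'cy': 239.70858707909974, 'origin': array([0.53029365, 0.02622147, 0.8547196 ]), 'rotation': array([[-0.0290028 ,  0.99956364, -0.00560067],
       [-0.99883018, -0.02919749, -0.03854579],
       [-0.0386925 ,  0.00447619,  0.99924114]])}
{'t': 0.1, 'q': array([-1.24003535e+00,  3.20234255e-01,  1.56553881e+00, -1.09131613e-05,
        1.25739237e+00, -1.99886066e-02]), 'qvel': array([-0.00077853, -0.00072985, -0.00251837, -0.00043564,  0.00091802,
        0.0012766 ]), 'effort': array([ 3.98797802e-04, -4.13334346e+01, -2.32510865e+01,  7.30122020e-02,
        4.22905257e-02, -5.64320771e-05]), 'tcp_pos': array([ 0.1974116 , -0.53951636,  0.17610786]), 'ee_rot': array([[ 3.43604604e-01, -5.20600027e-04,  9.39114266e-01],
       [-9.39113094e-01,  1.48415861e-03,  3.43604998e-01],
       [-1.57267529e-03, -9.99998763e-01,  2.10614289e-05]]), 'force': array([0.06973537, 0.02256413, 0.00943682]), 'ft_torque': array([ 0.01033291, -0.00886668, -0.01600251]), 'opening': 0.09151231911340847}
```

View pics/scene0.png

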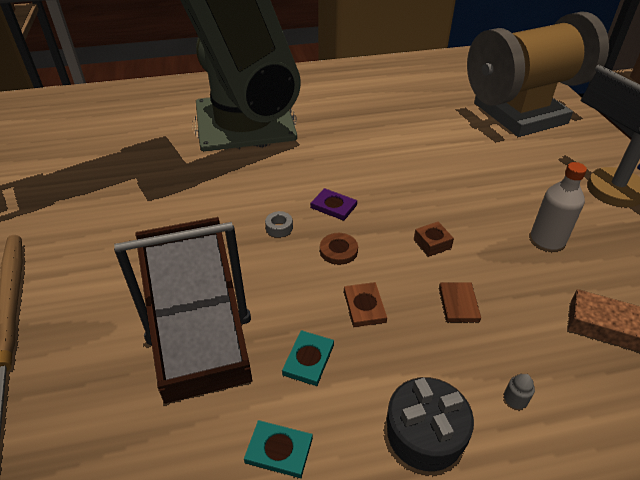

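View pics/top0.png

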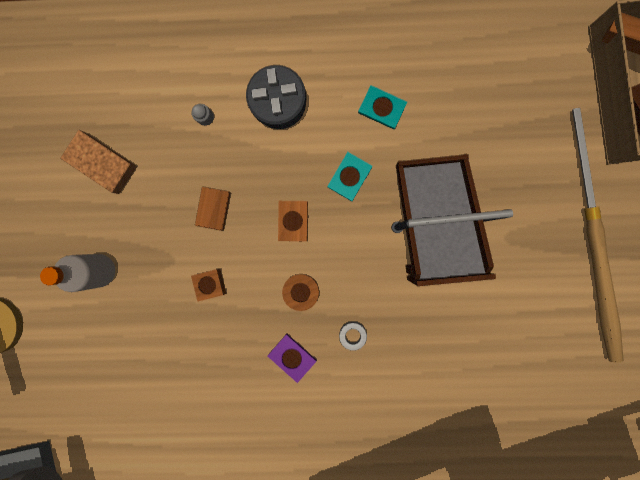

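The top view shows the blank at about (292,221), with the plain lookalike at (212,208), the round at (300,292) and the square at (208,285). The bar runs from (398,227) to (512,213) over the chute. The scene view shows the same blank at (365,304). Next I measure both.

```bash
cat > h.py <<'E'
from rig import *
import cv2,numpy as np
def ray(n,u,v):
    c=get_calibration(n);R=np.array(c['rotation']);
    d=R@np.array([(u-c['cx'])/c['fx'],-(v-c['cy'])/c['fy'],-1.0]);return np.array(c['origin']),d
def onz(n,u,v,z):
    o,d=ray(n,u,v);return o+d*(z-o[2])/d[2]
def cloud(n,D):
    c=get_calibration(n);v,u=np.mgrid[:480,:640]
    P=np.stack([(u-c['cx'])/c['fx']*D,-(v-c['cy'])/c['fy']*D,-D],-1)
    P=P@np.array(c['rotation']).T+np.array(c['origin']);P[D<=0]=np.nan
    return P
E
python3 - <<'E'
from h import *
np.set_printoptions(precision=4,suppress=True)
for n,(bu,bv),box in (("top",(292,221),(385,525,195,245)),("scene",(365,304),(110,240,220,255))):
    z=np.load(f"/tmp/{n}0.npz");p,D=z['p'],z['d'];P=cloud(n,D)
    # blank: top surface points by height
    w=P[bv-40:bv+40,bu-40:bu+40]
    hsv=cv2.cvtColor(p,cv2.COLOR_RGB2HSV)
    print(n,"bench z",np.nanmedian(P[...,2]), 'blank hsv',hsv[bv-15,bu-8],hsv[bv,bu],'bench',hsv[bv-30,bu+28])
    m=(np.abs(P[...,2]-0.010)<0.006)&(P[...,2]>0.006)
    lab=cv2.connectedComponents(m.astype(np.uint8))[1]
    sub=np.zeros_like(m);sub[bv-40:bv+40,bu-33:bu+40]=1
    k=np.bincount(lab[(lab>0)&sub].ravel()).argmax();mm=lab==k
    cs=cv2.findContours(mm.astype(np.uint8),0,1)[0];cs=max(cs,key=cv2.contourArea)
    cs=np.array([onz(n,u,v,.012)[:2] for u,v in cs[:,0]],np.float32)
    print("  blank z",np.nanmedian(P[mm][:,2]),cv2.minAreaRect(cs*1000),mm.sum())
    # recess
    y,x=np.nonzero((hsv[...,2]<hsv[bv-15,bu-8][2]*.65)&sub&(np.hypot(np.arange(640)[None]-bu,np.arange(480)[:,None]-bv)<22))
    print("  recess",onz(n,x.mean(),y.mean(),.008))
    # bar
    a,b,c,d=box
    s=np.zeros_like(m);s[c:d,a:b]=1
    m=(P[...,2]>0.183)&(P[...,2]<.21)&s
    Q=P[m];print("  bar pts",len(Q),Q[:,2].max(),np.median(Q[:,2]))
    q=Q[:,:2].astype(np.float32);print("  rect",cv2.minAreaRect(q*1000))
    cen=q.mean(0);U,S,V=np.linalg.svd(q-cen,full_matrices=False);t=(q-cen)@V[0]
    print("  line",cen,V[0],t.min(),t.max(),"mid",cen+V[0]*(t.min()+t.max())/2)
    cv2.imwrite(f"pics/{n}_m.png",np.where((m|mm)[...,None],np.uint8([0,0,255]),p[:,:,::-1]))
E
```

```text
top bench z 0.0010085077690948907 blank hsv [ 13 190 146] [ 13 212  71] bench [ 16 125 147]
  blank z 0.011957312195151504 ((570.0634155273438, 116.80426788330078), (50.44517517089844, 67.68177795410156), 88.3281478881836) 1145
  recess [0.5698 0.1151 0.008 ]
  bar pts 786 0.19358950574694 0.18981407060745714
  rect ((558.8717041015625, -128.50563049316406), (11.182048797607422, 141.33798217773438), 3.6681461334228516)
  line [ 0.5586 -0.1288] [ 0.0697 -0.9976] -0.07096743 0.0704073 mid [ 0.5586 -0.1285]
scene bench z -0.0009876503193755326 blank hsv [ 10 173 115] [  9 174  47] bench [ 15 126 138]
  blank z 0.010282597160993223 ((573.806396484375, 119.3202896118164), (50.80626678466797, 74.73258972167969), 87.56659698486328) 1273
  recess [0.5793 0.1165 0.008 ]
  bar pts 848 0.1903306640885668 0.18726409846159905
  rect ((560.8948974609375, -126.17948150634766), (11.130671501159668, 139.91323852539062), 3.7829883098602295)
  line [ 0.562  -0.1276] [-0.0703  0.9975] -0.06842227 0.07146586 mid [ 0.5619 -0.1261]
```

```bash
cat >> h.py <<'E'
from scipy.spatial.transform import Rotation as Ro
def rel(pos,yaw):
    "shift/turn (scaled) to tcp pos with tool x at heading yaw deg, pointing down"
    s=read_state();R=np.array(s['ee_rot']);a=np.radians(yaw)
    T=np.array([[np.cos(a),0,-np.sin(a)],[np.sin(a),0,np.cos(a)],[0,-1,0]]);
    T[:,2]=np.cross(T[:,0],T[:,1])
    d=R.T@(np.array(pos)-s['tcp_pos']);r=Ro.from_matrix(R.T@T).as_rotvec()/np.pi
    print("t",s['t'],"tcp",s['tcp_pos'].round(4),"open",s['opening'],"xhead",np.degrees(np.arctan2(R[1,0],R[0,0])).round(2),"F",s['force'].round(2))
    print("shift",d.round(4),"turn",r.round(4))
E
python3 - <<'E'
from h import *
P=cloud("top",np.load("/tmp/top0.npz")['d'])
for v in (260,245,190,175,165): print(v,P[v,445].round(3))
rel([.571,.117,.25],-92)
rel([.40,-.18,.25],-92)
E
```

```text
260 [ 0.498 -0.128  0.088]
245 [ 0.521 -0.13   0.08 ]
190 [ 0.612 -0.142  0.037]
175 [ 0.638 -0.145  0.025]
165 [ 0.656 -0.147  0.019]
t 0.1 tcp [ 0.1974 -0.5395  0.1761] open 0.09151231911340847 xhead -69.9 F [0.07 0.02 0.01]
shift [-0.4883 -0.0731  0.5764] turn [ 1.000e-04  1.228e-01 -5.000e-04]
t 0.1 tcp [ 0.1974 -0.5395  0.1761] open 0.09151231911340847 xhead -69.9 F [0.07 0.02 0.01]
shift [-0.2681 -0.0735  0.3138] turn [ 1.000e-04  1.228e-01 -5.000e-04]
```

Ramp heights match a fall towards +x and put the bar line at x≈0.56. I move over the blank now.

drive_tool:
  plan:
    - [[0, -0.03, -0.04, 0.04, 0, 0.02, 0], [0, -0.07, -0.07, 0.085, 0, 0.04, 0], [0, -0.11, -0.074, 0.13, 0, 0.06, 0], [0, -0.15, -0.074, 0.175, 0, 0.08, 0], [0, -0.19, -0.074, 0.22, 0, 0.1, 0], [0, -0.23, -0.074, 0.265, 0, 0.122, 0], [0, -0.27, -0.074, 0.31, 0, 0.122, 0], [0, -0.31, -0.074, 0.36, 0, 0.122, 0]]

```text
t: 1.1
tcp_pos: [0.4287, -0.1246, 0.2508]
ee_rot: [[-0.033, 0.0, 0.999], [-0.999, -0.0, -0.033], [0.0, -1.0, 0.0]]
force: [1.2, -1.2, 0.9]
opening: 0.0913
```

```bash
python3 -c "
from h import *
rel([.571,.117,.10],-92)"
```

```text
t 1.1 tcp [ 0.4287 -0.1246  0.2508] open 0.09129620675216264 xhead -91.87 F [ 1.2  -1.22  0.94]
shift [-0.2462  0.1507  0.1343] turn [-0.      0.0007  0.0001]
```

drive_tool:
  plan:
    - [[0, -0.05, 0, 0.028, 0, 0, 0], [0, -0.1, 0, 0.055, 0, 0, 0], [0, -0.15, 0.0, 0.082, 0, 0, 0], [0, -0.2, 0.04, 0.11, 0, 0, 0], [0, -0.246, 0.09, 0.134, 0, 0, 0], [0, -0.246, 0.14, 0.134, 0, 0, 0], [0, -0.246, 0.16, 0.134, 0, 0, 0], [0, -0.246, 0.16, 0.134, 0, 0, 0]]

```text
t: 2.1
tcp_pos: [0.5686, 0.115, 0.0885]
ee_rot: [[-0.032, -0.005, 0.999], [-0.999, -0.001, -0.032], [0.001, -1.0, -0.005]]
force: [-0.4, -0.4, -0.3]
opening: 0.0912
```

```bash
python3 -c "
from h import *
rel([.571,.117,.002],-92)
p,d=camera('scene');cv2.imwrite('pics/s1.png',p[150:390,220:540,::-1].repeat(2,0).repeat(2,1))"
```

```text
t 2.1 tcp [0.5686 0.115  0.0885] open 0.09116725523681649 xhead -91.83 F [-0.42 -0.37 -0.32]
shift [-0.0022  0.0865  0.0028] turn [0.0017 0.0009 0.0004]
```

View pics/s1.png

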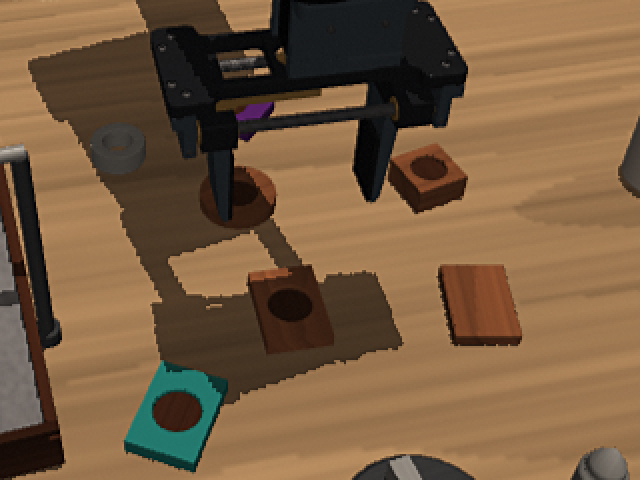

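The crop shows the open fingers above and behind the blank, which sits at (290,305) in the crop with the recess up. The fingers straddle its width and nothing else is in the way, so I descend.

drive_tool:
  plan:
    - [[0, 0, 0.03, 0, 0, 0, 0], [0, 0, 0.06, 0, 0, 0, 0], [0, 0, 0.075, 0, 0, 0, 0], [0, 0, 0.083, 0, 0, 0, 0], [0, 0, 0.087, 0, 0, 0, 0], [0, 0, 0.087, 0, 0, 0, 0]]

```text
t: 2.9
tcp_pos: [0.5708, 0.1151, 0.0044]
ee_rot: [[-0.033, 0.001, 0.999], [-0.999, 0.0, -0.033], [-0.0, -1.0, 0.001]]
force: [-1.2, 0.3, 0.2]
opening: 0.0913
```

```bash
python3 -c "
from h import *
rel([.571,.117,.002],-92)
p,d=camera('scene');cv2.imwrite('pics/s2.png',p[190:390,240:510,::-1].repeat(2,0).repeat(2,1))"
```

```text
t 2.9 tcp [0.5708 0.1151 0.0044] open 0.09127070678255264 xhead -91.87 F [-1.19  0.32  0.22]
shift [-0.0019  0.0024  0.0001] turn [-0.0004  0.0007 -0.    ]
```

View pics/s2.png

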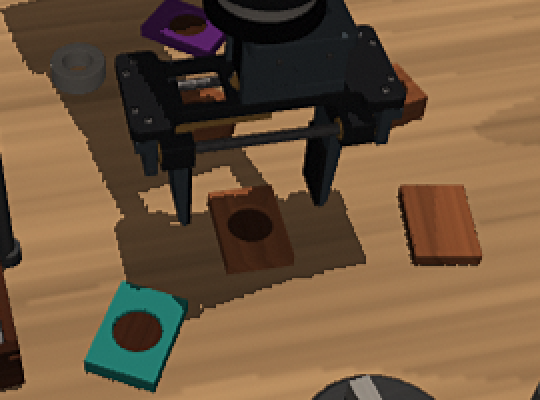

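The open tips appear at full-image (331,301) and (400,292). That is about 10 mm above the commanded height, so these fingers swing in an arc as they close. I close them partly and measure the tip height before gripping.

drive_tool:
  plan:
    - [[0.3, 0, 0, 0, 0, 0, 0], [0.36, 0, 0, 0, 0, 0, 0], [0.36, 0, 0, 0, 0, 0, 0], [0.36, 0, 0, 0, 0, 0, 0]]
  newtons: 20

```text
t: 3.45
tcp_pos: [0.5703, 0.1151, 0.0039]
ee_rot: [[-0.032, 0.0, 0.999], [-0.999, -0.0, -0.032], [0.0, -1.0, 0.0]]
force: [0.2, -0.5, -0.5]
opening: 0.0587
```

```bash
python3 -c "
from h import *
rel([.571,.117,.002],-92)
p,d=camera('scene');cv2.imwrite('pics/s3.png',cv2.resize(p[260:340,300:440,::-1],None,fx=5,fy=5,interpolation=0))
P=cloud('scene',d)
w=P[260:340,300:440]
v,u=np.mgrid[260:340,300:440]
dark=(p[260:340,300:440].max(-1)<45)
for lo,hi in ((320,362),(375,415)):
    k=dark&(u>=lo)&(u<hi)&(abs(w[...,0]-.585)<.02)
    if k.any():
        q=w[k];i=np.argsort(q[:,2])[:8];print(q[i].round(4).tolist())
"
```

```text
t 3.45 tcp [0.5703 0.1151 0.0039] open 0.058713908759752874 xhead -91.86 F [ 0.19 -0.49 -0.51]
shift [-0.002   0.0019  0.0006] turn [-0.      0.0008  0.    ]
[[0.5689, 0.0956, 0.0009], [0.5975, 0.0943, 0.0011], [0.5752, 0.0955, 0.0014], [0.5838, 0.0948, 0.0028], [0.5903, 0.0946, 0.0038], [0.5829, 0.095, 0.0039], [0.5922, 0.0941, 0.004], [0.5668, 0.1101, 0.0041]]
[[0.5679, 0.1379, 0.0053], [0.5769, 0.135, 0.0074], [0.5753, 0.1355, 0.0077], [0.5736, 0.136, 0.0079], [0.5719, 0.1365, 0.008], [0.5799, 0.1341, 0.0088], [0.5882, 0.1503, 0.0396], [0.5702, 0.1468, 0.04]]
```

View pics/s3.png

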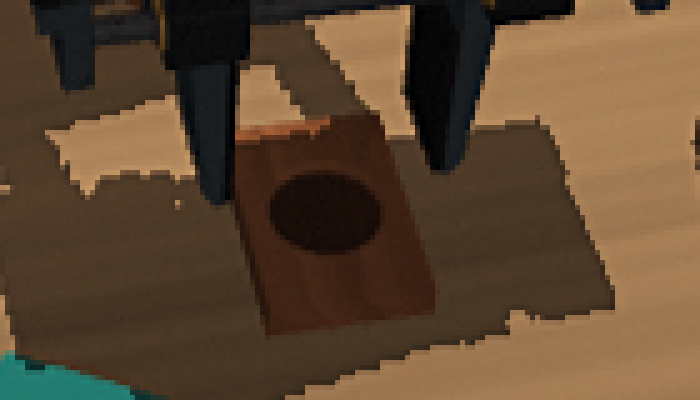

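```bash
python3 -c "
from h import *
p,d=camera('scene');P=cloud('scene',d)
np.save('/tmp/p.npy',p)
for u,vs in ((343,range(284,304,2)),(389,range(278,298,2))):
    for v in vs: print(u,v,P[v,u].round(4),p[v,u])
z=np.load('/tmp/scene0.npz');P0=cloud('scene',z['d'])
print('blank face now',[P[v,u].round(4).tolist() for u,v in((365,290),(365,320),(375,315),(355,290))])
for z in (.012,): print(onz('scene',347.5,287.5,z),onz('scene',375.5,283,z),onz('scene',386.5,321.5,z),onz('scene',354,326,z), onz('scene',365,302.4,.008))
"
```

```text
343 284 [0.587  0.081  0.0767] [25 29 32]
343 286 [0.5863 0.0813 0.0717] [26 30 32]
343 288 [0.5869 0.0813 0.0681] [25 29 31]
343 290 [0.5863 0.0816 0.0631] [26 30 32]
343 292 [0.5864 0.0817 0.0589] [25 29 31]
343 294 [0.5862 0.0819 0.0543] [25 29 32]
343 296 [0.5863 0.082  0.0501] [26 30 32]
343 298 [0.5854 0.0824 0.0445] [26 30 33]
343 300 [0.5859 0.0824 0.0407] [19 26 32]
343 302 [5.575e-01 9.070e-02 3.000e-04] [73 55 37]
389 278 [0.5872 0.1474 0.0736] [10  9  8]
389 280 [0.5882 0.1474 0.0705] [10  9 10]
389 282 [0.5878 0.148  0.0658] [11 10  9]
389 284 [0.5864 0.149  0.0597] [12 11 12]
389 286 [0.5889 0.1483 0.0584] [16 17 19]
389 288 [0.589  0.1487 0.054 ] [23 25 28]
389 290 [0.5894 0.149  0.0501] [22 25 29]
389 292 [0.5882 0.1499 0.0441] [26 30 32]
389 294 [0.5881 0.1504 0.0395] [40 37 32]
389 296 [ 0.5589  0.1636 -0.0023] [77 57 39]
blank face now [[0.5497, 0.127, 0.0104], [0.6047, 0.1115, 0.0104], [0.5995, 0.1281, 0.011], [0.5462, 0.1121, 0.0101]]
[0.54049712 0.10170568 0.012     ] [0.54072973 0.14622505 0.012     ] [0.61506121 0.14065606 0.012     ] [0.61292186 0.09277902 0.012     ] [0.57128421 0.12106688 0.008     ]
```

The depth shows the fingertips at z≈0.040 while the reported TCP z is 0.004. There is no contact force, and x and y agree, so the fingertips are about 36 mm above the reported TCP. I trust the image, shift 3 mm in y, and descend in small checked steps.

drive_tool:
  plan:
    - [[0.3, -0.003, 0, 0, 0, 0, 0], [0.3, -0.003, 0.005, 0, 0, 0, 0], [0.3, -0.003, 0.01, 0, 0, 0, 0], [0.3, -0.003, 0.015, 0, 0, 0, 0], [0.3, -0.003, 0.015, 0, 0, 0, 0]]

```text
t: 4.18
tcp_pos: [0.5699, 0.1179, -0.0118]
ee_rot: [[-0.033, -0.001, 0.999], [-0.999, -0.0, -0.033], [0.0, -1.0, -0.001]]
force: [0.6, -0.2, -0.2]
opening: 0.0638
```

```bash
cat >> h.py <<'E'
def tips(name):
    p,d=camera('scene');P=cloud('scene',d)
    cv2.imwrite('pics/'+name,cv2.resize(p[230:340,290:450,::-1],None,fx=5,fy=5,interpolation=0))
    # finger front faces: dark bluish pixels with x in 0.578-0.598
    m=(p.max(-1)<46)&(np.abs(P[...,0]-.587)<.007)&(P[...,2]<.12)&(P[...,2]>-.01)
    m&=~((P[...,2]<.02)&(p[...,0]>p[...,2]))
    for lo,hi in ((.05,.112),(.112,.19)):
        k=m&(P[...,1]>lo)&(P[...,1]<hi);q=P[k]
        print("finger",q[np.argsort(q[:,2])[:6]].round(4).tolist())
E
python3 -c "
from h import *
rel([.571,.117,.002],-92)
tips('s4.png')
"
```

```text
t 4.175 tcp [ 0.5699  0.1179 -0.0118] open 0.06384471001807723 xhead -91.86 F [ 0.64 -0.23 -0.21]
shift [ 0.0009 -0.0138  0.0011] turn [0.0004 0.0008 0.0001]
finger [[0.5836, 0.085, 0.0237], [0.5856, 0.083, 0.0244], [0.5849, 0.0861, 0.025], [0.5858, 0.0814, 0.025], [0.5847, 0.0802, 0.0264], [0.5849, 0.0861, 0.0273]]
finger [[0.5829, 0.152, 0.024], [0.5849, 0.1513, 0.0242], [0.5876, 0.155, 0.0243], [0.588, 0.1564, 0.0243], [0.5881, 0.1577, 0.0265], [0.5874, 0.1518, 0.0271]]
```

View pics/s4.png

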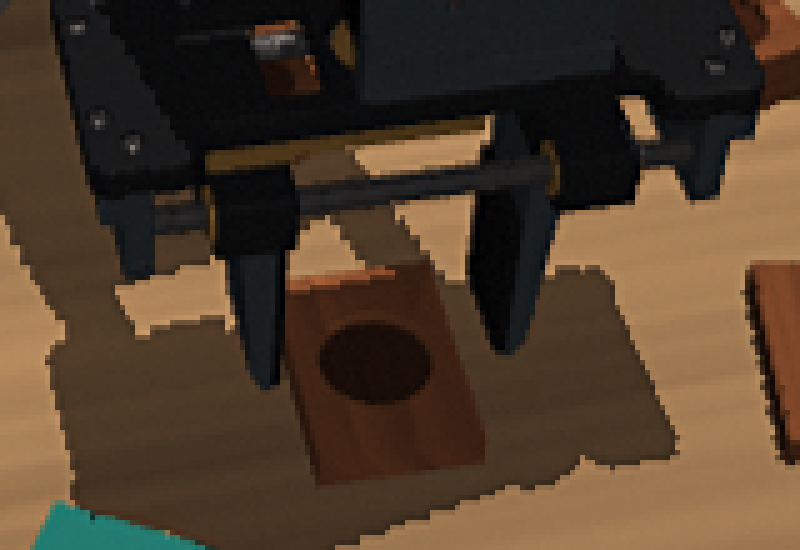

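The fingertips are now at z≈0.024, a consistent 36 mm above the reported TCP, and the fingers straddle the blank. I go down another 20 mm in small steps.

drive_tool:
  plan:
    - [[0.3, 0, 0.005, 0, 0, 0, 0], [0.3, 0, 0.01, 0, 0, 0, 0], [0.3, 0, 0.014, 0, 0, 0, 0], [0.3, 0, 0.017, 0, 0, 0, 0], [0.3, 0, 0.019, 0, 0, 0, 0], [0.3, 0, 0.019, 0, 0, 0, 0]]

```text
t: 4.97
tcp_pos: [0.5703, 0.118, -0.0303]
ee_rot: [[-0.032, -0.0, 0.999], [-0.999, -0.0, -0.032], [0.0, -1.0, -0.0]]
force: [-0.4, 0.0, 0.5]
opening: 0.0637
```

```bash
python3 -c "
from h import *
rel([.571,.117,.002],-92)
tips('s5.png')
"
```

```text
t 4.975 tcp [ 0.5703  0.118  -0.0303] open 0.06367030509133481 xhead -91.86 F [-0.4   0.    0.51]
shift [ 0.001  -0.0323  0.0007] turn [0.0001 0.0008 0.    ]
finger [[0.5845, 0.0869, 0.0058], [0.5865, 0.0833, 0.0068], [0.5862, 0.0849, 0.0084], [0.5851, 0.0866, 0.0089], [0.5831, 0.0856, 0.0091], [0.585, 0.0851, 0.0092]]
finger [[0.5858, 0.1543, 0.006], [0.588, 0.1551, 0.0061], [0.5887, 0.1564, 0.0066], [0.5877, 0.1582, 0.0072], [0.5826, 0.152, 0.0074], [0.5869, 0.1522, 0.0079]]
```

View pics/s5.png

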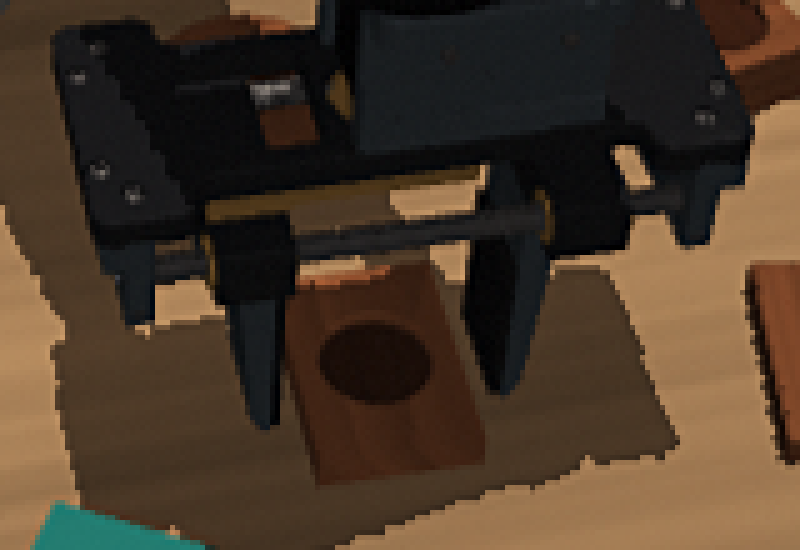

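The tips sit 4–5 mm above the bench on both sides of the blank. I take 2 mm more and then close.

drive_tool:
  plan:
    - [[0.3, 0, 0.002, 0, 0, 0, 0], [0.4, 0, 0.002, 0, 0, 0, 0], [0.45, 0, 0.002, 0, 0, 0, 0], [0.6, 0, 0.002, 0, 0, 0, 0], [0.6, 0, 0.002, 0, 0, 0, 0], [0.6, 0, 0.002, 0, 0, 0, 0], [0.6, 0, 0.002, 0, 0, 0, 0]]
  newtons: 20

```text
t: 5.9
tcp_pos: [0.5704, 0.118, -0.0321]
ee_rot: [[-0.032, 0.0, 0.999], [-0.999, -0.0, -0.032], [0.0, -1.0, 0.0]]
force: [-0.0, 0.5, -0.2]
opening: 0.0498
```

```bash
python3 -c "
from h import *
rel([.571,.117,.002],-92)
tips('s6.png')
"
```

```text
t 5.9 tcp [ 0.5704  0.118  -0.0321] open 0.04977916391190553 xhead -91.86 F [-0.04  0.54 -0.16]
shift [ 0.001  -0.0341  0.0007] turn [-0.      0.0008  0.    ]
finger [[0.584, 0.0932, 0.0034], [0.587, 0.0908, 0.0054], [0.5875, 0.0891, 0.0065], [0.5856, 0.0881, 0.0068], [0.5862, 0.091, 0.0068], [0.5854, 0.0927, 0.0077]]
finger [[0.5864, 0.148, 0.0037], [0.5875, 0.1506, 0.0066], [0.5869, 0.1476, 0.0068], [0.5895, 0.1483, 0.0074], [0.5861, 0.1462, 0.0085], [0.5886, 0.1485, 0.0085]]
```

View pics/s6.png

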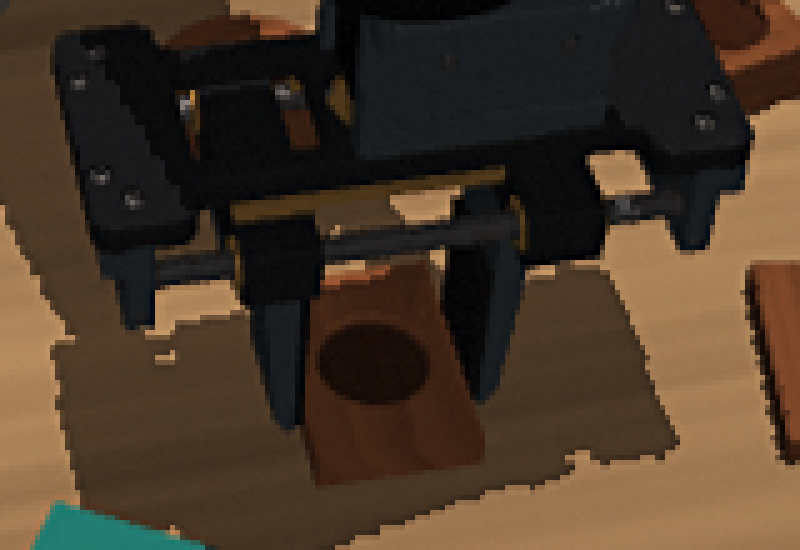

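The gripper holds the blank at an opening of 49.8 mm. I lift it and check.

drive_tool:
  plan:
    - [[0.6, 0, -0.01, 0, 0, 0, 0], [0.6, 0, -0.04, 0, 0, 0, 0], [0.6, 0, -0.08, 0, 0, 0, 0], [0.6, 0, -0.12, 0, 0, 0, 0], [0.6, 0, -0.17, 0, 0, 0, 0], [0.6, 0, -0.22, 0, 0, 0, 0], [0.6, 0, -0.26, 0, 0, 0, 0], [0.6, 0, -0.26, 0, 0, 0, 0]]

```text
t: 6.95
tcp_pos: [0.5723, 0.1184, 0.2324]
ee_rot: [[-0.032, 0.009, 0.999], [-0.999, 0.001, -0.032], [-0.002, -1.0, 0.009]]
force: [-0.1, 0.1, -0.9]
opening: 0.0499
```

drive_tool:
  plan:
    - [[0.6, 0.03, 0, -0.002, 0, -0.005, 0], [0.6, 0.07, 0, -0.005, 0, -0.01, 0], [0.6, 0.11, 0, -0.008, 0, -0.015, 0], [0.6, 0.15, 0, -0.011, 0, -0.02, 0], [0.6, 0.19, 0, -0.014, 0, -0.025, 0], [0.6, 0.225, 0, -0.017, 0, -0.032, 0], [0.6, 0.247, 0, -0.018, 0, -0.032, 0], [0.6, 0.247, 0, -0.018, 0, -0.032, 0]]

```text
t: 7.95
tcp_pos: [0.5434, -0.1293, 0.2268]
ee_rot: [[0.066, -0.002, 0.998], [-0.998, 0.0, 0.066], [-0.001, -1.0, -0.002]]
force: [0.1, 0.2, -1.2]
opening: 0.0496
```

```bash
python3 -c "
from h import *
rel([.5445,-.1285,.173],-86.1)
for n in ('scene','top'):
  p,d=camera(n);np.savez('/tmp/'+n+'7.npz',p=p,d=d);
  a=p[40:340,60:360] if n=='scene' else p[90:390,300:600]
  cv2.imwrite('pics/'+n+'7.png',cv2.resize(a[:,:,::-1],None,fx=2,fy=2,interpolation=0))
"
```

```text
t 7.95 tcp [ 0.5434 -0.1293  0.2268] open 0.04961996912251524 xhead -86.24 F [ 0.1   0.22 -1.23]
shift [-0.0007  0.0538  0.0013] turn [ 0.0007 -0.0008 -0.0002]
```

View pics/scene7.png

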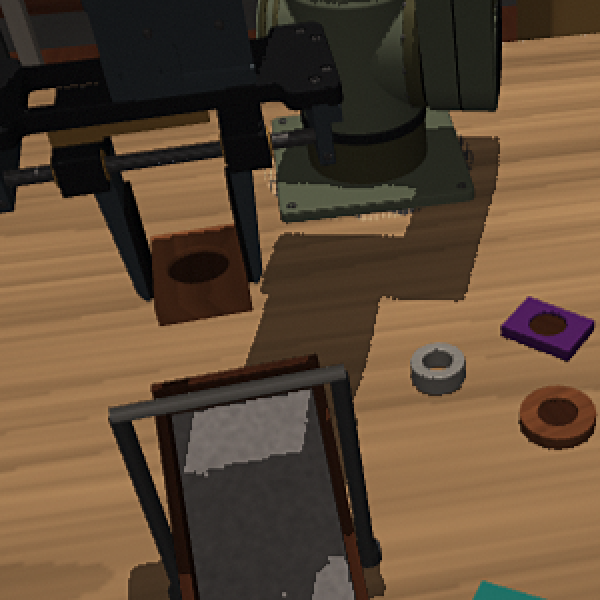

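View pics/top7.png

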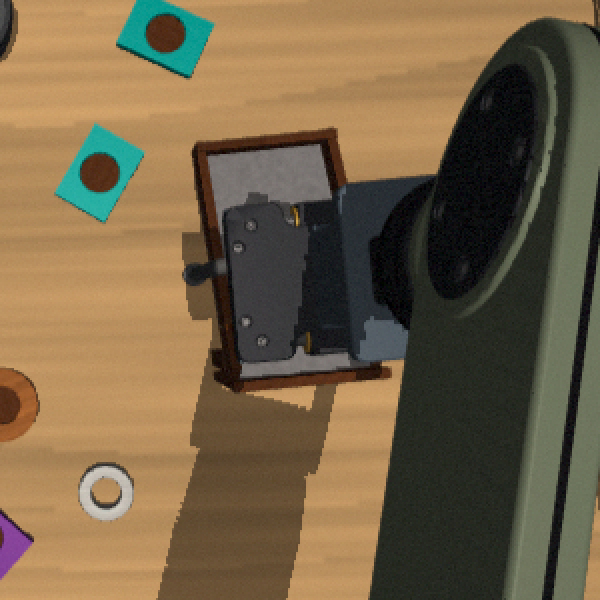

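The scene view shows the blank in the fingers at crop (200,272), recess up and well above the bar, which runs from (112,412) to (345,373). The top view shows only the gripper over the chute. I measure the blank relative to the bar from the scene depth.

```bash
cat > m.py <<'E'
from h import *
def meas(f):
    z=np.load(f);p,d=z['p'],z['d'];P=cloud('scene',d)
    hsv=cv2.cvtColor(p,cv2.COLOR_RGB2HSV)
    m=(P[...,2]>.205)&(P[...,2]<.30)&(hsv[...,1]>110)&(hsv[...,0]<25)&(np.abs(P[...,0]-.545)<.06)&(np.abs(P[...,1]+.128)<.045)
    m=cv2.morphologyEx(m.astype(np.uint8),cv2.MORPH_OPEN,np.ones((3,3)))>0
    lab,n=None,None
    k,l,st,_=cv2.connectedComponentsWithStats(m.astype(np.uint8));m=l==1+st[1:,4].argmax()
    Q=P[m];zz=np.median(Q[:,2]);print('n',len(Q),'z pct',np.percentile(Q[:,2],[2,25,50,75,98]).round(4))
    T=Q[Q[:,2]>zz-.0035]
    # plane fit
    c=T.mean(0);A=np.c_[T[:,:2]-c[:2],np.ones(len(T))];s=np.linalg.lstsq(A,T[:,2],rcond=None)[0];print('slope deg',np.degrees(s[:2]).round(2),'face z',s[2])
    r=cv2.minAreaRect((T[:,:2]*1000).astype(np.float32));print('face rect',r)
    print('x pct by y', [np.percentile(T[:,0],q).round(4) for q in (.5,2,98,99.5)])
    b=(P[...,2]>.180)&(P[...,2]<.197)&(np.abs(P[...,0]-.56)<.016)&(np.abs(P[...,1]+.127)<.08)
    B=P[b];c=B.mean(0);print('bar n',len(B),c.round(4),'rect',cv2.minAreaRect((B[:,:2]*1000).astype(np.float32)),B[:,2].max())
    yy,xx=np.nonzero(m);print(xx.min(),xx.max(),yy.min(),yy.max())
E
python3 -c "
from m import *
meas('/tmp/scene7.npz')"
```

```text
n 2074 z pct [0.2585 0.266  0.2689 0.2696 0.2706]
slope deg [-0.01  0.67] face z 0.2687271999797492
face rect ((544.7979736328125, -127.6166763305664), (73.46435546875, 51.14749526977539), 2.679964065551758)
x pct by y [np.float64(0.5091), np.float64(0.51), np.float64(0.5796), np.float64(0.5804)]
bar n 1003 [ 0.5622 -0.1274  0.1861] rect ((560.8380126953125, -126.23711395263672), (11.596101760864258, 143.43601989746094), 3.9958178997039795) 0.19085068380459796
135 185 152 202
```

The blank is level (slope under 0.7°). Its face centre is about 16 mm uphill of the bar axis, its yaw is within about 1.3°, and its underside is about 67 mm above the bar. I lower it 53 mm and check before releasing.

drive_tool:
  plan:
    - [[0.6, 0, 0.015, 0, 0, 0, 0], [0.6, 0, 0.03, 0, 0, 0, 0], [0.6, 0, 0.042, 0, 0, 0, 0], [0.6, 0, 0.05, 0, 0, 0, 0], [0.6, 0, 0.053, 0, 0, 0, 0], [0.6, 0, 0.053, 0, 0, 0, 0], [0.6, 0, 0.053, 0, 0, 0, 0], [0.6, 0, 0.053, 0, 0, 0, 0]]

```text
t: 9.05
tcp_pos: [0.5446, -0.1284, 0.1753]
ee_rot: [[0.068, 0.001, 0.998], [-0.998, -0.0, 0.068], [0.0, -1.0, 0.001]]
force: [-0.2, 0.2, -0.8]
opening: 0.05
```

```bash
python3 -c "
from m import *
rel([.5445,-.1285,.173],-86.1)
n='scene'
p,d=camera(n);np.savez('/tmp/'+n+'8.npz',p=p,d=d);
cv2.imwrite('pics/s8.png',cv2.resize(p[140:300,80:280][:,:,::-1],None,fx=3,fy=3,interpolation=0))
meas('/tmp/scene8.npz')"
```

```text
t 9.05 tcp [ 0.5446 -0.1284  0.1753] open 0.049966956178303705 xhead -86.11 F [-0.21  0.25 -0.76]
shift [ 0.0001  0.0023 -0.0001] turn [-0.0003 -0.      0.0001]
n 1944 z pct [0.2074 0.2146 0.2174 0.2181 0.2193]
slope deg [0.13 0.82] face z 0.21730508343111943
face rect ((545.3133544921875, -126.47555541992188), (73.55838775634766, 50.53132247924805), 3.8922157287597656)
x pct by y [np.float64(0.5099), np.float64(0.5117), np.float64(0.5809), np.float64(0.5817)]
bar n 940 [ 0.5625 -0.1276  0.1859] rect ((561.0745849609375, -126.24140167236328), (12.720544815063477, 143.07164001464844), 3.1559317111968994) 0.19107832372499522
146 194 187 237
```

View pics/s8.png

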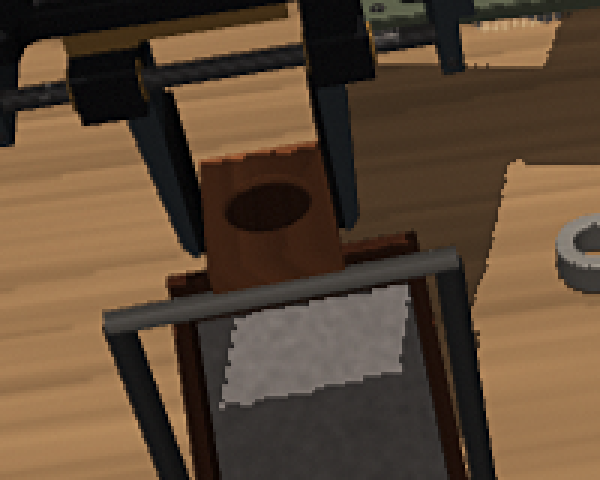

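The underside is about 15 mm above the bar, the centre about 15.5 mm uphill, and the blank is square and level. In the crop the blank is at (270,215), just behind and above the bar. I release it and then raise the gripper.

drive_tool:
  plan:
    - [[0, 0, 0, 0, 0, 0, 0], [0, 0, 0, 0, 0, 0, 0], [0, 0, 0, 0, 0, 0, 0], [0, 0, 0, 0, 0, 0, 0], [0, 0, -0.03, 0, 0, 0, 0], [0, 0, -0.07, 0, 0, 0, 0], [0, 0, -0.11, 0, 0, 0, 0], [0, 0, -0.11, 0, 0, 0, 0]]

```text
t: 10.1
tcp_pos: [0.5461, -0.1287, 0.2884]
ee_rot: [[0.068, 0.007, 0.998], [-0.998, -0.002, 0.068], [0.002, -1.0, 0.007]]
force: [-0.9, -0.4, -0.4]
opening: 0.091
```

```bash
python3 -c "
from m import *
rel([.3,-.3,.285],-86.1)
p,d=camera('scene');np.savez('/tmp/scene9.npz',p=p,d=d)
cv2.imwrite('pics/s9.png',cv2.resize(p[190:410,80:300][:,:,::-1],None,fx=2.7,fy=2.7,interpolation=0))
"
```

```text
t 10.1 tcp [ 0.5461 -0.1287  0.2884] open 0.09102832908433806 xhead -86.1 F [-0.93 -0.39 -0.39]
shift [ 0.1542  0.002  -0.2572] turn [-0.0023  0.      0.0008]
```

View pics/s9.png

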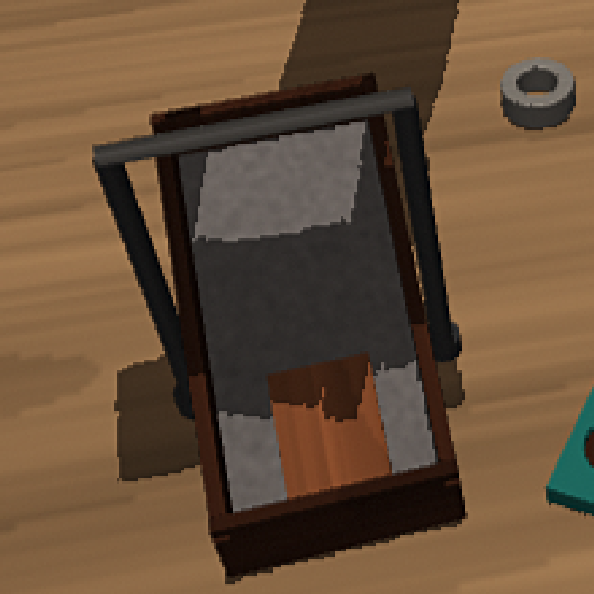

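The blank lies at the chute's lower end, crop (330,430), with its plain face up and no recess visible. I back the arm off and check that it lies still, from both views.

drive_tool:
  plan:
    - [[0, 0.02, 0, -0.03, 0, 0, 0], [0, 0.04, 0, -0.07, 0, 0, 0], [0, 0.06, 0, -0.11, 0, 0, 0], [0, 0.08, 0, -0.14, 0, 0, 0], [0, 0.11, 0, -0.16, 0, 0, 0], [0, 0.14, 0, -0.16, 0, 0, 0], [0, 0.15, 0, -0.16, 0, 0, 0], [0, 0.15, 0, -0.16, 0, 0, 0]]

```text
t: 11.15
tcp_pos: [0.3947, -0.2884, 0.2837]
ee_rot: [[0.067, -0.002, 0.998], [-0.998, 0.002, 0.067], [-0.002, -1.0, -0.002]]
force: [1.2, -0.1, -1.0]
opening: 0.091
```

```bash
python3 -c "
from m import *
rel([.4,-.3,.285],-86.1)
o=np.load('/tmp/scene9.npz')
p,d=camera('scene');q,e=camera('top')
a=p[290:380,150:260].astype(int)-o['p'][290:380,150:260]
P=cloud('scene',d);h=cv2.cvtColor(p,cv2.COLOR_RGB2HSV)
for k,D in (('before',cloud('scene',o['d'])),('now',P)):
  print(k,[D[v,u].round(4).tolist() for u,v in((190,345),(205,345),(200,360),(215,360))])
im=np.hstack([cv2.resize(p[190:410,80:300],(400,400),interpolation=0),cv2.resize(q[130:310,370:550],(400,400),interpolation=0)])
cv2.imwrite('pics/s10.png',im[:,:,::-1])
"
```

```text
t 11.15 tcp [ 0.3947 -0.2884  0.2837] open 0.09095668020283093 xhead -86.14 F [ 1.15 -0.15 -1.04]
shift [ 0.0119 -0.0013  0.0045] turn [ 0.0005 -0.0002 -0.0006]
before [[0.6208, -0.1333, 0.0448], [0.6234, -0.1143, 0.0427], [0.6392, -0.1229, 0.034], [0.6429, -0.1039, 0.0333]]
now [[0.62, -0.1335, 0.0437], [0.6235, -0.1143, 0.0429], [0.6413, -0.1226, 0.0369], [0.6425, -0.1039, 0.0327]]
```

View pics/s10.png

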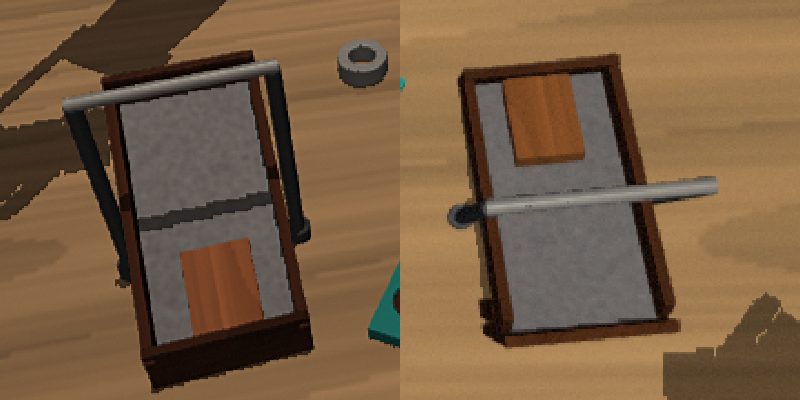

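Both views show the blank flat at the lower end of the chute, plain face up and not moved, with the arm clear. I hand in.

```bash
python3 -c "
from rig import *
print(hand_in())"
```

```text
the job is handed in; nothing more can be done
None
```

The blank was turned over and now lies recess down on the ramp at the chute's lower end. I handed the job in at about 11 s of the 48 s allowed.

- **Drop:** I gripped the blank across its 50 mm width and held it level over the bar. Its underside was about 15 mm above the bar and its centre about 15.5 mm uphill. It was square to the bar within about 1°. I then let go, and the bar and ramp did the turning.
- **Last checks:** Both cameras show a plain upper face with no recess visible. Depth readings on the blank before and after the arm backed off agree within about 3 mm, which is noise, so it was at rest. The arm stands clear with the gripper open, and the forces I read at the end of each move stayed around 1 N.
- **Disagreement found:** The camera depth showed the fingertips about 36 mm above the reported TCP height. I trusted the images and worked the grasp height and drop height from them. The reported TCP z was therefore negative (-0.032 m) at the grasp, with no contact force.

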